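# Unlock the cutter box and take the key out

### The arm

A 6-joint arm with a two-finger parallel gripper is mounted at the origin on the work surface. World frame = base frame: x ahead of the robot, y to its left, z up, the work surface at z = 0. Lengths are in m, angles in degrees, forces in N, time in s.
With the tool pointing down it reaches from about 0.325 to 0.85 m from the base axis. Payload 15.5 kg.
Tool frame: the origin (TCP) lies at the very end of the fingers, on their centre line; the grasp point (between the pads) lies arm.grip_depth behind it (arm.grip_depth is the distance from the TCP to the grasp point, in m); z points along the fingers, y is the direction in which the jaws open and shut (so a half turn about z gives the same grasp; the last joint's range is limited). The gripper opens to 91 mm and grips with 3 to 60 N. Pads are 32 mm wide; open, the fingers measure 118 mm over their backs; the gripper's body (76 mm by 178 mm) begins 60 mm behind the grasp point.
Start: joints at [-76.862, 28.281, 77.091, -0, 74.628, -5.472], TCP at [0.199, -0.592, 0.214] pointing down, gripper open.
Joint ranges: [-166.48, 166.48], [-47.26, 123.95], [12.59, 153.08], [-70.14, 250.14], [6.76, 159.57], [-176.63, 176.63]. Speed limits (degrees/s): [108.29, 108.29, 147.25, 172.46, 172.46, 172.46].

### API

Orientations are given as a 3x3 rotation matrix whose columns are the frame's x, y, z axes.
In Python, from rig import arm gives the robot as it stands. Calls block until the motion is done:
- arm.move_to(position, orientation): joint-space move of the TCP to a pose.
- arm.move_l(position, orientation=None, feed=0.15): straight line of the TCP; orientation=None keeps the orientation; feed is the mean speed in m/s.
- arm.move_joints(angles): joint-space move.
- arm.grip(opening): finger opening in m; the grip force is fixed at half the most; returns when the fingers have stopped.
- arm.sleep(seconds).
- arm.solve_ik(position, orientation): joint angles nearest the present ones, or None.
- arm.snapshot(name): name is "side" or "top"; returns the picture (384x512x3 uint8, red, green, blue); there is no depth.
- arm.get_calibration(name): a dict with "intrinsics" (3x3 intrinsics, pixels), "k1" (the pictures are not rectified: a ray, as slopes to the right and down, at radius r is drawn at 1 + k1 r^2 times it, then the intrinsics apply), "cam_to_world" (4x4, takes a point from camera to world coordinates). Camera axes: x right, y down, z forward; pixel columns grow to the right and rows downward; lengths in m; the calibration is good to about 2 mm. A picture is of the moment at which its call begins. get_calibration takes no time and is no camera call.
A pose or a line that the arm cannot do raises arm.Unreachable and nothing moves.
- arm.sign_off(): hands the job in, once; it reports no verdict.
Readings, each from a call of its own:
- arm.current_t(): time.
- arm.current_joint_positions(): joint angles.
- arm.current_dq(): joint speeds.
- arm.current_tau(): joint torques, N m.
- arm.current_ee_pos(): TCP position.
- arm.current_tool_rot(): TCP orientation.
- arm.current_force(): force on the tool from outside, world axes, zero at the start.
- arm.current_torque(): the same for the moment, N m.
- arm.current_width(): finger opening in m.
Only numpy, scipy, OpenCV 4.12 (cv2) and the standard library are available. Lean on these libraries where they do the work, as an engineer would, in place of code of your own. Each camera call takes 0.05 s, during which the arm holds its last target.

### The job

Unlock the grey cutter box on the packing bench: turn the key that is in its lock anticlockwise until the bolt is fully drawn out of its keep, then turn the key back to the one position where it will come out. Feel for that position with a light upward pull, and force neither the key nor the lock. Take the key out and leave it in the low grey key tray; move the bolt only with the key and leave everything else where it is.

Things in the scene. Friction and masses are not known exactly. Their poses are not given: they have to be found in the camera images.
- cutter_box: low steel box, 206 x 206 mm, 90 mm high, fixed to the bench; origin at the centre of its underside, z up; its x axis points from its front (lock side, roughly towards the robot) to its back. Any yaw within 0.3 rad.
- lock: round steel cylinder lock, barrel 68 mm across, 36 mm high, upright on the box lid, 35 mm in front of the lid's centre; origin on its vertical axis, on the lid (world z 90 mm); axes as the box's. The key stands in it and turns about that axis. Inside: foot socket (0 to 12 mm), lug chamber (12 to 28 mm), face plate (28 to 36 mm). More than 25 N from the key, any way, breaks it.
- lock_axis (a point): keyhole, on the lock's axis at the top of the face plate: a hole 11.6 mm wide with one cut, 7.6 mm wide, out to 16.5 mm from the axis. The key's lug passes up only through the cut, within about 0.12 rad. The cut stands anywhere within 0.6 rad either side of the lock's -x (front); elsewhere a lifted key stops after 5 mm of play, lug against plate, and can be turned on like that.
- key: heavy loose key 76 mm long, 60 g: steel stem 10 mm thick with a flat foot (0 to 50 mm) and black plastic head, 34 mm (along key x) x 10 mm (key y), from 48 to 76 mm. Origin at the foot of the stem, z along the stem. At the start it stands in the lock, foot on the lid. To come out, its foot must rise above the face plate, 36 mm.
- key_head (a point): centre of the key's head, 62 mm above the key's foot
- bolt (a joint): travel of the bolt, m: 0 locked (in the keep), 0.007 fully drawn (against its stop). It takes about 3 N to slide (about 0.05 N m at the key) and stays where it is left; turning the key back does not return it.
- bolt_tip (a point): front end of the steel bolt, which sticks out of the front of the barrel into the keep, 20 mm above the lid
- key_tray: low open tray of grey plastic, 170 mm (x) x 150 mm (y), 30 mm high, walls and floor 4 to 5 mm, heavy enough to stay; origin at the centre of its underside. It stands to the left or to the right of the box; the taller black bin (60 mm) is on the other side.
- tape_roll: bystander: cardboard ring standing in the black bin, 90 mm across, 50 mm high, origin at the centre of its underside
- small_carton: bystander: brown carton 55 x 90 x 35 mm on the box's lid behind the lock, origin at the centre of its underside
- white_carton: bystander: white carton 90 x 130 x 60 mm, at the back, origin at the centre of its underside
- cleaner: bystander: bottle 70 mm across, 170 mm high, at the back, origin at the centre of its underside
- marker: bystander: black marker lying on the bench, 16 mm thick, 120 mm long
- scraper: bystander: spatula lying at the left, handle towards the robot
- mug: bystander: white mug 80 mm across, 90 mm high, at the right, origin at the centre of its underside
- key_lug (a point): tip of the lug on the key's stem: 6 mm thick, 15 to 23 mm above the foot, out to 14 mm along the key's -x. At the start it points to the lock's -x within 0.55 rad. Turned anticlockwise (from above) it meets the bolt's pin about 0.7 to 0.85 rad from the lock's -x, and has drawn the bolt fully at about 1.35 to 1.5 rad. Away from pin and plate it turns freely.

How it is judged (in metres and radians):
On the way, in this order (a step that is already met when the one before it is completed fails the run):
1. the key, still in the lock, has drawn the bolt at least 6 of its 7 mm (value of joint bolt above 0.006 m and z of key in the frame of lock below 0.01 m), for 0.1 s.
2. the key is out of the lock, its foot above the face plate (z of key in the frame of lock above 0.037 m), for 0.1 s.
At the end, for the whole second after the job is handed in: The bolt is still drawn (at least 6 of 7 mm), and the key rests, lying or standing, in the key tray (head and foot within its walls, head lower than 80 mm above the bench), released and at rest (value of joint bolt above 0.006 m and x of key_head in the frame of key_tray between -0.085 and 0.085 m and y of key_head in the frame of key_tray between -0.075 and 0.075 m and x of key in the frame of key_tray between -0.085 and 0.085 m and y of key in the frame of key_tray between -0.075 and 0.075 m and linear speed of key below 0.02 m/s and height (world z) of key_head below 0.08 m); the robot touches nothing.
It fails at once if key and lock forced: more than 25 N between them (bolt and plate included) (contact force between key and lock above 25 N).
It fails at once if the fingers push on the lock or its bolt (contact force between the fingers and lock above 10 N).
It fails at once if a bystander moved more than 30 mm (distance of any of tape_roll, small_carton, white_carton, cleaner, marker, scraper, mug from where it was at the start of the episode above 0.03 m).
It also fails if it takes over 72 s, if anything falls off the work surface, if the arm or the gripper's body presses on something with over 40 N, if the wrist force passes 120 N, or if a joint passes its speed limit or range.

## Working session

There is one attempt and no reset: what is moved stays moved. The work goes in short steps, each a Python script; the robot and the scene stay as the last script left them, time stands still between calls to the robot, and variables do not carry over. Pictures are saved under pics/ and viewed, and the job is handed in when it is done.

```bash
ls; mkdir -p pics; python3 - <<'E'
from rig import arm
import cv2
for n in("top","side"):
    cv2.imwrite(f"pics/{n}0.png",cv2.resize(arm.snapshot(n)[:,:,::-1],(800,600),interpolation=cv2.INTER_CUBIC))
    c=arm.get_calibration(n);print(n,c)
print(arm.grip_depth,arm.current_t(),arm.current_width(),arm.current_tool_rot())
E
```

```text
pics
top {'intrinsics': array([[444.11552082,   0.        , 258.36412998],
       [  0.        , 444.11552082, 188.9313062 ],
       [  0.        ,   0.        ,   1.        ]]), 'k1': -0.1764972078922891, 'cam_to_world': array([[ 1.92326456e-02, -9.84602381e-01,  1.73747683e-01,
         3.34759273e-01],
       [-9.99814982e-01, -1.89969764e-02,  3.01942995e-03,
        -1.61479410e-02],
       [ 3.27742728e-04, -1.73773608e-01, -9.84785573e-01,
         1.49091621e+00],
       [ 0.00000000e+00,  0.00000000e+00,  0.00000000e+00,
         1.00000000e+00]])}
side {'intrinsics': array([[394.24188652,   0.        , 252.34201144],
       [  0.        , 394.24188652, 190.40655848],
       [  0.        ,   0.        ,   1.        ]]), 'k1': -0.09763769136309718, 'cam_to_world': array([[-0.99190007, -0.09721243,  0.08175571,  0.47149054],
       [-0.1257982 ,  0.66273945, -0.73820812,  0.86886139],
       [ 0.01758027, -0.74251341, -0.66960046,  0.90755708],
       [ 0.        ,  0.        ,  0.        ,  1.        ]])}
0.0188 0.1 0.09124203237365744 [[ 9.47720474e-01  3.19101619e-01 -2.46662912e-04]
 [ 3.19101702e-01 -9.47719937e-01  1.01196139e-03]
 [ 8.91511594e-05 -1.03776709e-03 -9.99999458e-01]]
```

View pics/top0.png

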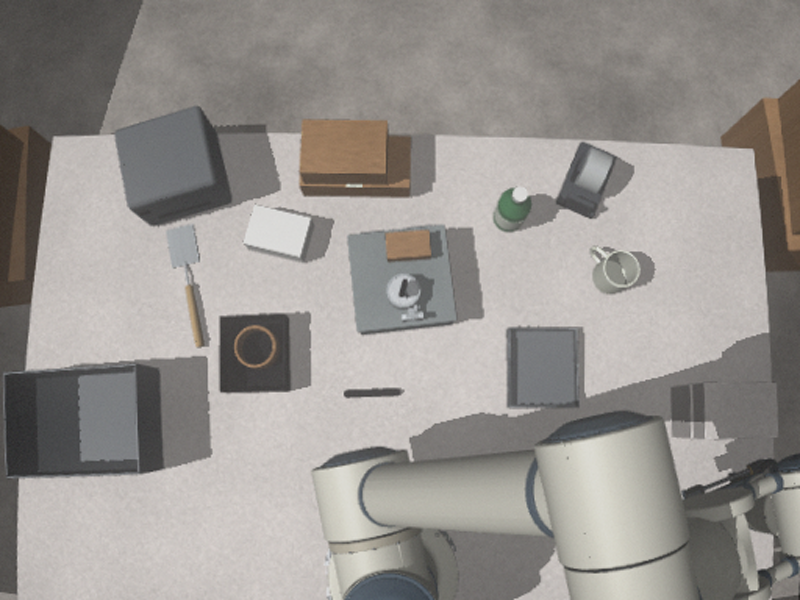

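View pics/side0.png

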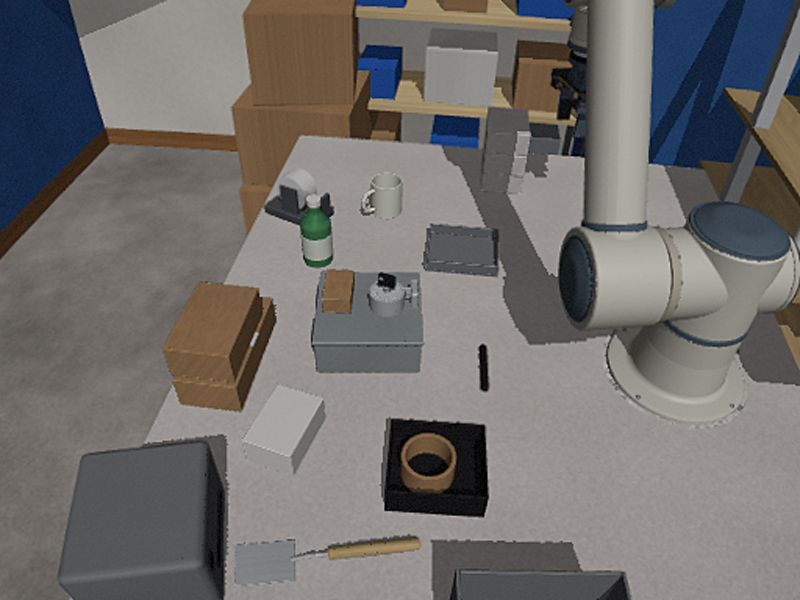

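The top view shows the grey box with the lock at about (403,290) and the keep at (413,313), both in 800x600 pixels. The tray is on the right at (543,367) and the black bin on the left. I'll enlarge the lock next.

```bash
cat > h.py <<'E'
import numpy as np, cv2
from rig import arm
def px(n,u,v,z):
    c=arm.get_calibration(n);K=c["intrinsics"]
    p=cv2.undistortPoints(np.array([[[u,v]]],float),K,np.array([c["k1"],0,0,0,0.]))[0,0]
    T=c["cam_to_world"];d=T[:3,:3]@np.array([p[0],p[1],1]);o=T[:3,3]
    return o+d*(z-o[2])/d[2]
def proj(n,P):
    c=arm.get_calibration(n);T=np.linalg.inv(c["cam_to_world"])
    q=T[:3,:3]@np.array(P,float)+T[:3,3]
    return cv2.projectPoints(q.reshape(1,1,3),np.zeros(3),np.zeros(3),c["intrinsics"],np.array([c["k1"],0,0,0,0.]))[0].ravel()
def crop(n,x0,y0,w,h,s,name):
    im=arm.snapshot(n)[y0:y0+h,x0:x0+w,::-1]
    cv2.imwrite(f"pics/{name}.png",cv2.resize(im,None,fx=s,fy=s,interpolation=cv2.INTER_CUBIC))
E
python3 - <<'E'
from h import *
crop("top",218,138,80,80,7.5,"tl0")
crop("side",195,165,85,75,8,"sl0")
E
```

```text
(no output)
```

View pics/tl0.png

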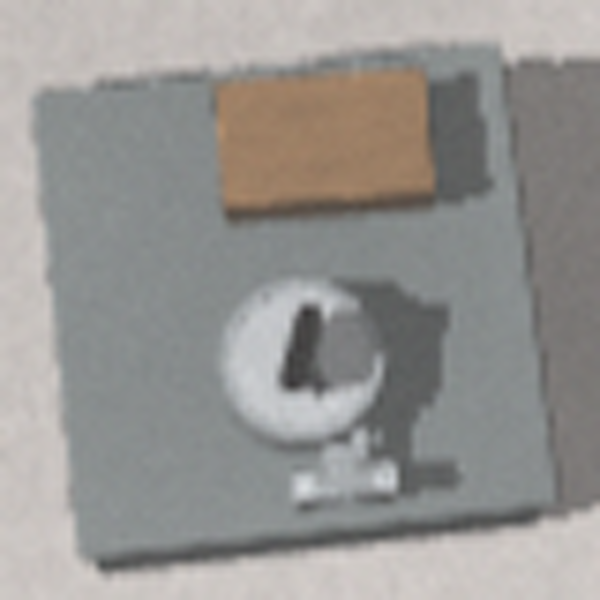

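View pics/sl0.png

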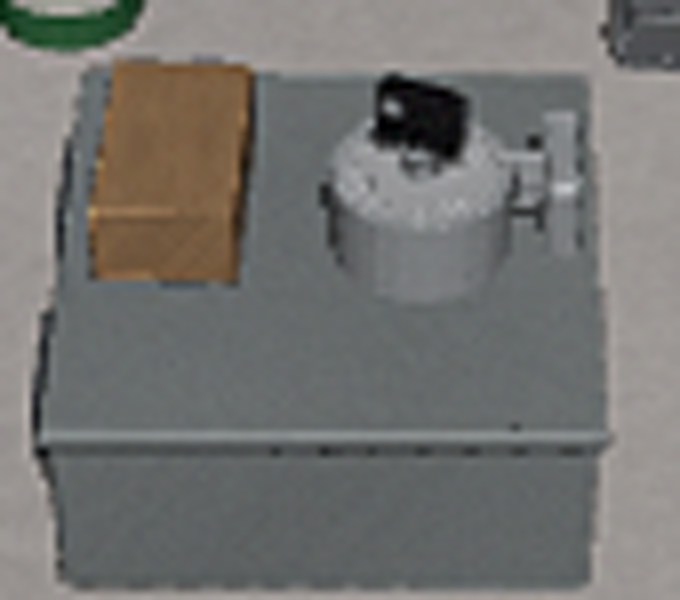

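```bash
python3 - <<'E'
from h import *
def t(u,v,z): return px("top",218+(u+.5)/7.5-.5,138+(v+.5)/7.5-.5,z)
def s(u,v,z): return px("side",195+(u+.5)/8-.5,165+(v+.5)/8-.5,z)
C=[t(*p,.09) for p in((35,92),(500,45),(553,512),(80,556))]
print(np.round(C,4)); c=np.mean(C,0)
for i in range(4): d=C[(i+1)%4]-C[i];print(np.linalg.norm(d),np.degrees(np.arctan2(d[1],d[0])))
print("box",c,"barrel",t(301,361,.126))
S=[s(*p,.09) for p in((82,75),(590,78),(605,440),(40,437))]
print("side box",np.round(S,4),np.mean(S,0),"barrel",s(420,165,.126))
a=t(313,306,.166);b=t(290,388,.166);print("head",a,b,(a+b)/2,np.linalg.norm(a-b),np.degrees(np.arctan2((a-b)[1],(a-b)[0])))
def f(u,v,z):return px("top",(u)*.64,v*.64,z)
T=[f(*p,.03) for p in((509,328),(581,327),(578,408),(508,405))];print("tray",np.round(T,4),np.mean(T,0))
print("keep",t(345,485,.12))
E
```

```text
[[ 0.7091  0.1085  0.09  ]
 [ 0.7342 -0.0935  0.09  ]
 [ 0.5293 -0.1178  0.09  ]
 [ 0.5066  0.0825  0.09  ]]
0.20355721578647265 -82.93580855756326
0.20632127314914397 -173.24355230569077
0.20157217038781336 96.45925125897008
0.20419202907133704 7.3133923057233075
box [ 0.61979943 -0.00509658  0.09      ] barrel [ 0.58578561 -0.00969088  0.126     ]
side box [[ 0.7339 -0.0892  0.09  ]
 [ 0.5298 -0.1174  0.09  ]
 [ 0.505   0.0839  0.09  ]
 [ 0.7053  0.1115  0.09  ]] [ 0.61848384 -0.00280125  0.09      ] barrel [ 0.58555683 -0.0136947   0.126     ]
head [ 0.60120462 -0.01430471  0.166     ] [ 0.56725859 -0.00565463  0.166     ] [ 0.58423161 -0.00997967  0.166     ] 0.035030793863457116 -14.295787158642014
tray [[ 0.5259 -0.2373  0.03  ]
 [ 0.5306 -0.3936  0.03  ]
 [ 0.3578 -0.3844  0.03  ]
 [ 0.3629 -0.2349  0.03  ]] [ 0.44429914 -0.31252186  0.03      ]
keep [ 0.53482846 -0.02897658  0.12      ]
```

Both views agree: box yaw is about 7°, the lock axis is at about (0.585, -0.010), and the key head axis is at -14.3°. That puts the lug about 0.37 rad clockwise of the lock's -x. Next I'll move above the key and pre-close the fingers.

```bash
cat >> h.py <<'E'
def R(yaw): # tool down, tool y at yaw (deg)
    a=np.radians(yaw);y=np.array([np.cos(a),np.sin(a),0]);z=np.array([0,0,-1.]);return np.column_stack([np.cross(y,z),y,z])
def st(msg=""):
    print(msg,"t%.2f"%arm.current_t(),"p",np.round(arm.current_ee_pos()*1e3,2),"F",np.round(arm.current_force(),2),"M",np.round(arm.current_torque(),3),"w%.2f"%(arm.current_width()*1e3),"j6 %.1f"%arm.current_joint_positions()[5])
E
python3 - <<'E'
from h import *
st()
arm.move_to([.585,-.010,.25],R(-104.3)); st("above")
arm.grip(.034); st()
arm.move_l([.585,-.010,.137],feed=.12); st("down")
arm.sleep(.1);st()
crop("top",218,138,80,80,7.5,"tl1")
crop("side",195,145,85,75,8,"sl1")
E
```

```text
t0.20 p [ 199.4  -592.1   213.57] F [ 0.54  0.   -0.05] M [-0.036  0.069  0.02 ] w91.03 j6 -5.5
above t2.68 p [585.   -10.68 249.95] F [ 0.07  0.33 -0.11] M [ 0.042  0.009 -0.006] w91.14 j6 97.5
 t3.66 p [584.98 -10.   250.  ] F [0.04 1.53 0.26] M [ 0.055  0.01  -0.012] w34.00 j6 97.5
down t4.75 p [585.46 -10.05 137.7 ] F [ 0.19 -0.29 -0.7 ] M [ 0.025  0.021 -0.001] w34.07 j6 97.5
 t4.85 p [585.45 -10.04 137.76] F [ 0.25 -0.29 -0.51] M [0.021 0.03  0.024] w33.83 j6 97.5
```

View pics/sl1.png

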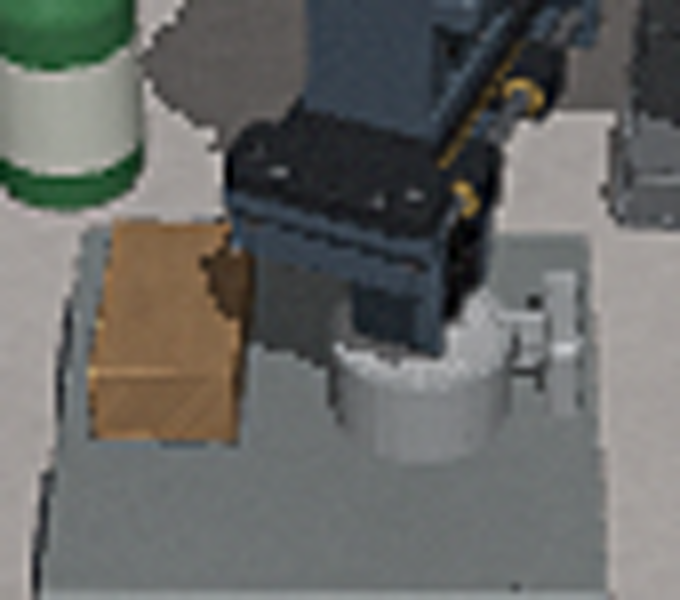

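```bash
python3 - <<'E'
from h import *
y=R(-104.3)[:,1]
for w in (.020,.017,.015,.014,.013,.012,.011):
    arm.grip(w); f=arm.current_force(); st("%g Fy %.2f"%(w,f@y))
    if abs(f@y)>2.5: print("contact");break
E
```

```text
0.02 Fy -0.35 t5.38 p [585. -10. 137.] F [ 0.02  0.35 -0.07] M [ 0.019  0.056 -0.033] w19.90 j6 97.5
0.017 Fy -0.40 t5.66 p [585.    -9.98 136.98] F [0.01 0.41 0.64] M [0.09  0.056 0.031] w17.12 j6 97.5
0.015 Fy -0.05 t5.91 p [584.99  -9.99 137.  ] F [-0.34  0.14 -0.92] M [ 0.031  0.086 -0.018] w15.43 j6 97.5
0.014 Fy -0.27 t6.12 p [585.    -9.99 136.99] F [0.15 0.24 0.56] M [0.044 0.004 0.035] w14.23 j6 97.5
0.013 Fy -0.36 t6.34 p [584.98 -10.   136.99] F [-0.65  0.53  0.52] M [ 0.029 -0.001  0.059] w12.93 j6 97.5
0.012 Fy -0.64 t6.56 p [585. -10. 137.] F [-0.51  0.79 -0.49] M [ 0.083  0.042 -0.057] w11.96 j6 97.5
0.011 Fy 0.03 t6.78 p [585.    -9.99 137.01] F [ 0.02 -0.03  1.17] M [0.049 0.044 0.039] w10.95 j6 97.5
```

```bash
python3 - <<'E'
from h import *
for w in (.0104,.0099,.008):
    arm.grip(w); st(str(w))
    if np.linalg.norm(arm.current_force())>5: print("stop");break
arm.sleep(.1);st()
E
```

```text
0.0104 t6.99 p [584.99 -10.01 136.98] F [-0.08  0.4  -0.13] M [-0.001  0.066  0.02 ] w10.40 j6 97.5
0.0099 t7.21 p [584.99 -10.03 137.  ] F [ 0.5   0.4  -0.06] M [ 0.012  0.048 -0.038] w9.98 j6 97.5
0.008 t7.42 p [585.   -10.01 137.02] F [ 0.55 -0.19  0.34] M [0.01  0.053 0.017] w10.02 j6 97.5
 t7.53 p [585.01 -10.02 137.02] F [-0.23  0.39  0.13] M [-0.03   0.023  0.003] w9.48 j6 97.5
```

```bash
cat >> h.py <<'E'
def rd(n=3):
    F=[];M=[]
    for i in range(n):
        F.append(arm.current_force());M.append(arm.current_torque());
        if i<n-1: arm.sleep(.02)
    return np.mean(F,0),np.mean(M,0)
E
python3 - <<'E'
from h import *
p=np.array([.585,-.010,.137])
for a in range(4,33,4):
    arm.move_l(p,R(-104.3+a)); F,M=rd()
    print(a,"t%.2f"%arm.current_t(),np.round(F,2),np.round(M,3),np.round(arm.current_ee_pos()*1e3,2))
    if np.linalg.norm(F)>5 or abs(M[2])>.12: print("stop");break
E
```

```text
4 t7.81 [ 0.68  0.11 -0.41] [ 0.032  0.022 -0.008] [585.01  -9.97 137.01]
8 t8.09 [-0.22  0.04 -0.02] [0.047 0.    0.017] [584.99  -9.99 137.01]
12 t8.38 [-0.28  0.36 -0.1 ] [ 0.015  0.009 -0.008] [585. -10. 137.]
16 t8.66 [ 0.05  0.1  -0.28] [ 0.037  0.049 -0.011] [585.    -9.99 137.01]
20 t8.94 [ 0.11 -0.23 -0.24] [ 0.043 -0.006 -0.032] [585.01 -10.02 137.02]
24 t9.22 [ 0.17  0.57 -0.03] [-0.007  0.019  0.006] [585.01 -10.03 137.  ]
28 t9.51 [0.15 0.05 0.01] [ 0.001 -0.022  0.004] [584.97  -9.99 137.01]
32 t9.79 [0.16 0.05 0.72] [-0.012 -0.008  0.024] [584.99 -10.01 137.  ]
```

```bash
python3 - <<'E'
from h import *
p=np.array([.585,-.010,.137])
for a in list(range(36,93,4))+[94,96,98]:
    arm.move_l(p,R(-104.3+a)); F,M=rd()
    print(a,"t%.2f"%arm.current_t(),np.round(F,2),np.round(M,3))
    if np.linalg.norm(F)>7 or abs(M[2])>.13: print("stop");break
crop("top",218,138,80,80,7.5,"tl2")
crop("side",195,145,85,75,8,"sl2")
E
```

```text
36 t10.07 [ 0.19 -0.14 -0.01] [ 0.014  0.012 -0.015]
40 t10.36 [-0.28 -0.41 -0.12] [-0.014  0.008  0.   ]
44 t10.64 [-0.34  0.48  0.5 ] [-0.007 -0.03   0.024]
48 t10.93 [ 0.12  0.12 -0.04] [-0.042 -0.038  0.026]
52 t11.21 [-0.03  0.43 -0.58] [-0.046 -0.053  0.005]
56 t11.49 [-0.25  0.06  0.45] [-0.005 -0.017 -0.031]
60 t11.78 [-0.09  0.11 -0.02] [ 0.015 -0.022 -0.008]
64 t12.06 [-0.38  0.16 -0.08] [-0.01  -0.013 -0.002]
68 t12.34 [-0.26  0.29  0.72] [ 0.017  0.119 -0.019]
72 t12.62 [-2.87  1.46  2.34] [ 0.412  0.612 -0.045]
76 t12.91 [-3.68  3.51  3.04] [ 0.746  0.697 -0.039]
80 t13.19 [-3.64  4.51  3.25] [ 0.863  0.609 -0.019]
84 t13.47 [-4.04  3.65  3.11] [ 0.785  0.646 -0.021]
88 t13.76 [-3.62  3.36  2.92] [ 0.758  0.687 -0.011]
92 t14.04 [-3.63  3.67  2.38] [ 0.642  0.718 -0.025]
94 t14.32 [-3.82  3.16  2.65] [ 0.605  0.71  -0.028]
96 t14.61 [-3.77  2.11  2.68] [ 0.486  0.717 -0.056]
98 t14.89 [-3.43  1.79  1.83] [ 0.397  0.667 -0.007]
```

View pics/sl2.png

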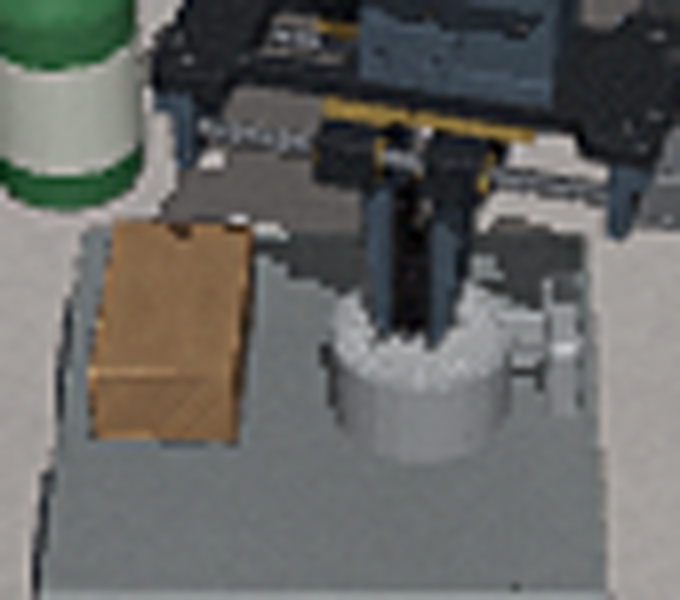

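View pics/tl2.png

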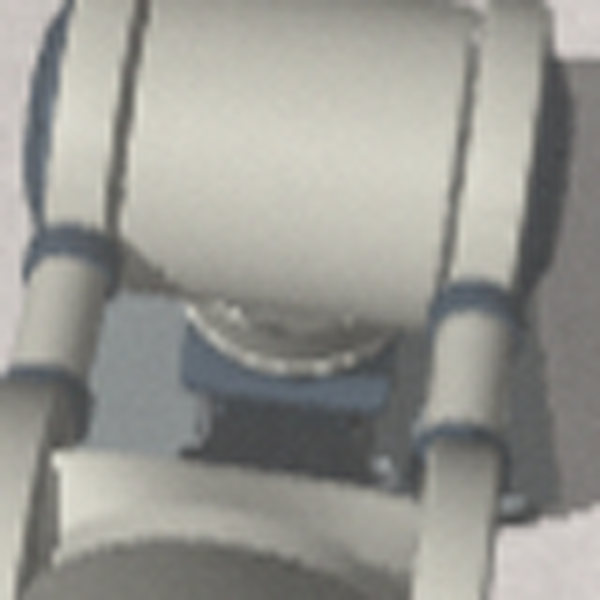

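The key met the pin at about 70° of turn and is drawing the bolt at a steady 4–5 N. I'll continue in small steps until the stop shows in the force.

```bash
python3 - <<'E'
from h import *
p=np.array([.585,-.010,.137])
for a in np.arange(99.5,116,1.5):
    arm.move_l(p,R(-104.3+a)); F,M=rd()
    print(a,"t%.2f"%arm.current_t(),np.round(F,2),np.round(M,3))
    if np.linalg.norm(F)>8 or abs(M[2])>.13: print("stop");break
crop("side",195,145,85,75,8,"sl3")
E
```

```text
99.5 t15.28 [-3.48  1.3   1.49] [ 0.211  0.582 -0.009]
101.0 t15.56 [-3.15  0.81  1.29] [ 0.201  0.592 -0.017]
102.5 t15.84 [-2.99  0.23  1.46] [ 0.113  0.561 -0.024]
104.0 t16.12 [-3.67 -0.01  1.07] [-0.029  0.669 -0.017]
105.5 t16.41 [-5.01 -0.71  2.86] [-0.197  0.991 -0.062]
107.0 t16.69 [-6.3  -1.27  3.31] [-0.279  1.233 -0.097]
108.5 t16.98 [-6.8  -2.09  4.12] [-0.443  1.477 -0.118]
stop
```

View pics/sl3.png

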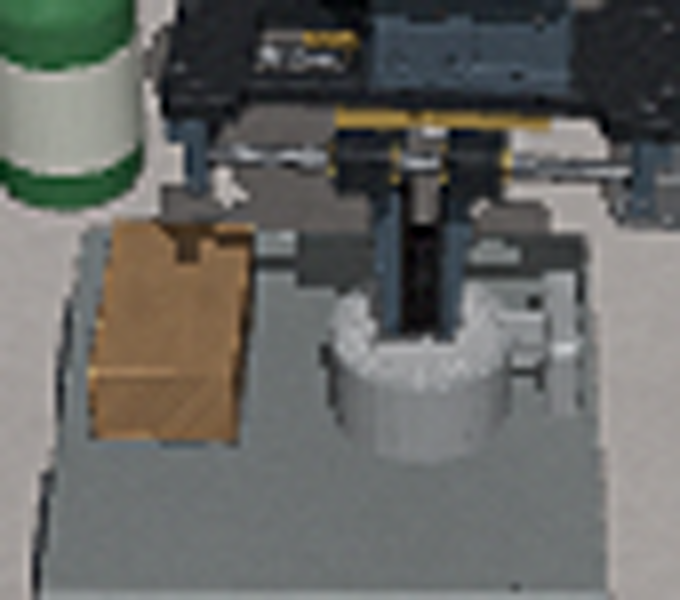

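```bash
python3 - <<'E'
import cv2,numpy as np
a=cv2.imread("pics/sl1.png")[240:440,420:620];b=cv2.imread("pics/sl3.png")[240:440,420:620]
cv2.imwrite("pics/cmp.png",cv2.resize(np.hstack([a,b]),None,fx=2,fy=2))
E
```

```text
(no output)
```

View pics/cmp.png

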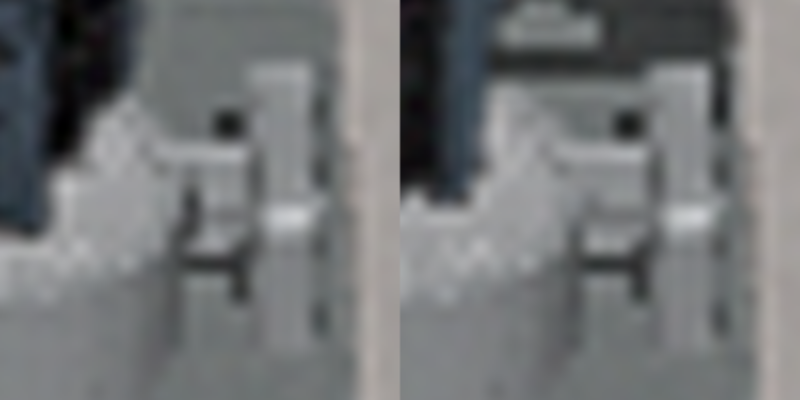

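No image evidence is possible here because the keep hides the bolt. The force did rise from 104° (commanded 1.45 to 1.52 rad) with the reaction along -x, which fits the bolt against its stop. I'll turn back towards the cut's search range and start a light lift.

```bash
python3 - <<'E'
from h import *
p=np.array([.585,-.010,.137])
for a in (104,98,90,82,75,68,62):
    arm.move_l(p,R(-104.3+a)); F,M=rd(2)
    print(a,"t%.2f"%arm.current_t(),np.round(F,2),np.round(M,3))
    if np.linalg.norm(F)>8: print("stop");break
else:
  for dz in (3,4,4.5,5,5.5,6):
    arm.move_l(p+[0,0,dz/1e3],R(-104.3+a),feed=.02); F,M=rd()
    print("dz",dz,"t%.2f"%arm.current_t(),np.round(F,2),np.round(M,3),arm.current_ee_pos()[2])
    if F[2]<-3: print("plate");break
E
```

```text
104 t17.29 [-3.87 -1.09  0.97] [-0.161  0.75  -0.049]
98 t17.57 [-0.27  0.41 -0.66] [-0.007 -0.103 -0.035]
90 t17.88 [ 0.23 -0.02 -0.57] [-0.014 -0.103  0.036]
82 t18.18 [ 0.56  0.5  -0.6 ] [-0.007 -0.034 -0.004]
75 t18.48 [-0.59 -0.09 -0.2 ] [-0.018 -0.09   0.015]
68 t18.77 [-0.14  0.13  0.08] [-0.016 -0.073 -0.012]
62 t19.04 [-0.58 -0.81 -0.37] [-0.049 -0.084 -0.012]
dz 3 t19.38 [-0.16  0.22 -0.13] [-0.055 -0.024 -0.01 ] 0.14010801941218215
dz 4 t19.66 [ 0.15  0.06 -0.52] [-0.02  -0.022 -0.024] 0.1410108995837827
dz 4.5 t19.94 [ 0.2   0.32 -1.13] [-0.004 -0.022 -0.   ] 0.14152490814469731
dz 5 t20.23 [-0.32 -0.23 -0.73] [-0.02  -0.058 -0.001] 0.1419958232906677
dz 5.5 t20.51 [ 0.5   0.11 -4.31] [ 0.004 -0.198  0.01 ] 0.14235050903092442
plate
```

```bash
python3 - <<'E'
from h import *
p=np.array([.585,-.010,.137])
dz=5.5
for a in np.arange(59,-25,-3.):
    arm.move_l(p+[0,0,dz/1e3],R(-104.3+a)); F,M=rd()
    print(a,"t%.2f"%arm.current_t(),np.round(F,2),np.round(M,3))
    if abs(F[2])>9 or np.linalg.norm(F[:2])>6 : print("force stop");break
    if F[2]>-2:
        arm.move_l(p+[0,0,6.5e-3],R(-104.3+a),feed=.02); F,M=rd()
        print(" try 6.5",np.round(F,2),np.round(M,3))
        if F[2]>-2: print("cut?");break
        arm.move_l(p+[0,0,dz/1e3],R(-104.3+a),feed=.02)
E
```

```text
59.0 t20.79 [ 0.88 -0.65 -3.98] [-0.112 -0.258  0.006]
56.0 t21.07 [-0.21 -0.11 -1.92] [-0.045 -0.085 -0.004]
 try 6.5 [-1.    1.28 -0.11] [ 0.284  0.308 -0.028]
cut?
```

Force drops at 56°, which looks like the edge of the cut. I'll turn a few degrees further to the centre and check that Fz stays near zero before lifting.

```bash
python3 - <<'E'
from h import *
p=np.array([.585,-.010,.137])
dz=6.5
for a in (54,52,50,48,46,44,42):
    arm.move_l(p+[0,0,dz/1e3],R(-104.3+a)); F,M=rd()
    print(a,"t%.2f"%arm.current_t(),np.round(F,2),np.round(M,3))
    if np.linalg.norm(F)>4.5 : print("force stop");break
E
```

```text
54 t21.64 [-0.67  0.79 -0.67] [0.133 0.11  0.001]
52 t21.93 [-0.09  0.4  -0.7 ] [ 0.012 -0.007  0.   ]
50 t22.21 [-0.27  0.17  0.01] [ 0.007 -0.008  0.015]
48 t22.49 [-0.07  0.22 -0.8 ] [ 0.    -0.013 -0.021]
46 t22.77 [-0.13 -0.24 -0.54] [-0.045 -0.009  0.027]
44 t23.06 [ 0.   -2.   -1.01] [-0.395 -0.081  0.062]
42 t23.34 [ 0.69 -4.22 -1.34] [-0.999 -0.156  0.038]
```

The lug is held within the cut and moves freely from about 54° to 45°. I'll centre at 49.5° and lift in steps.

```bash
python3 - <<'E'
from h import *
p=np.array([.585,-.010,.137])
r=R(-104.3+49.5)
arm.move_l(p+[0,0,.0065],r); st()
for dz in list(range(8,40,3))+[44,60]:
    arm.move_l(p+[0,0,dz/1e3],r,feed=.03); F,M=rd(2)
    print("dz",dz,"t%.2f"%arm.current_t(),np.round(F,2),np.round(M,3))
    if np.linalg.norm(F)>4: print("stop");break
crop("side",195,115,85,75,8,"sl4")
E
```

```text
t23.62 p [584.9   -9.74 143.49] F [-0.34 -0.98 -1.04] M [-0.007  0.008 -0.02 ] w10.34 j6 48.1
dz 8 t23.89 [-0.36  0.29 -0.49] [ 0.018 -0.02   0.001]
dz 11 t24.16 [ 0.44  0.06 -0.86] [-0.044 -0.014 -0.004]
dz 14 t24.43 [-0.27  0.27 -0.21] [ 0.011 -0.016 -0.009]
dz 17 t24.69 [ 0.61  0.02 -0.76] [ 0.013 -0.057 -0.011]
dz 20 t24.96 [-0.51 -0.36 -0.36] [-0.01   0.012  0.005]
dz 23 t25.23 [-0.03 -0.27 -0.94] [-0.022 -0.015 -0.014]
dz 26 t25.49 [-0.42 -0.02 -0.86] [ 0.008 -0.04  -0.034]
dz 29 t25.76 [-0.1  -0.1  -0.66] [-0.005 -0.042 -0.017]
dz 32 t26.02 [-0.21 -0.5  -0.09] [0.008 0.007 0.044]
dz 35 t26.29 [ 0.32  0.15 -0.6 ] [-0.033  0.01   0.001]
dz 38 t26.56 [ 0.83  0.44 -1.22] [-0.017  0.007 -0.004]
dz 44 t26.93 [ 0.48  0.27 -0.12] [-0.02  -0.034 -0.023]
dz 60 t27.62 [ 0.25  0.31 -1.25] [ 0.024 -0.043  0.007]
```

View pics/sl4.png

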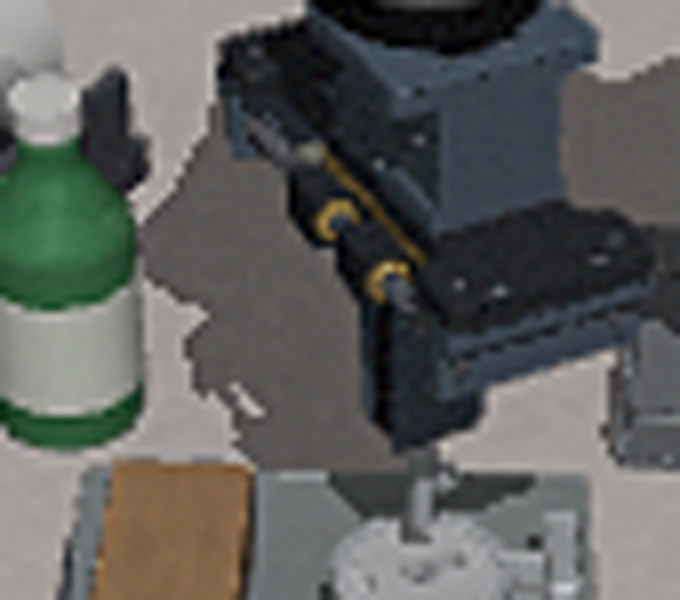

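The key is out: the stem is visible clear of the plate. I'll carry it to the tray and first check that it hangs correctly.

```bash
python3 - <<'E'
from h import *
arm.move_l([.585,-.010,.24],feed=.12)
arm.move_to([.444,-.3125,.17],R(-90)); arm.sleep(.2); st()
crop("side",235,105,100,75,8,"st1")
crop("side",195,165,85,75,8,"sl5")
crop("top",218,138,80,80,7.5,"tl5")
E
```

```text
t29.67 p [ 444.68 -311.84  170.17] F [-0.3   0.07 -0.72] M [-0.043  0.028 -0.083] w9.19 j6 48.6
```

View pics/st1.png

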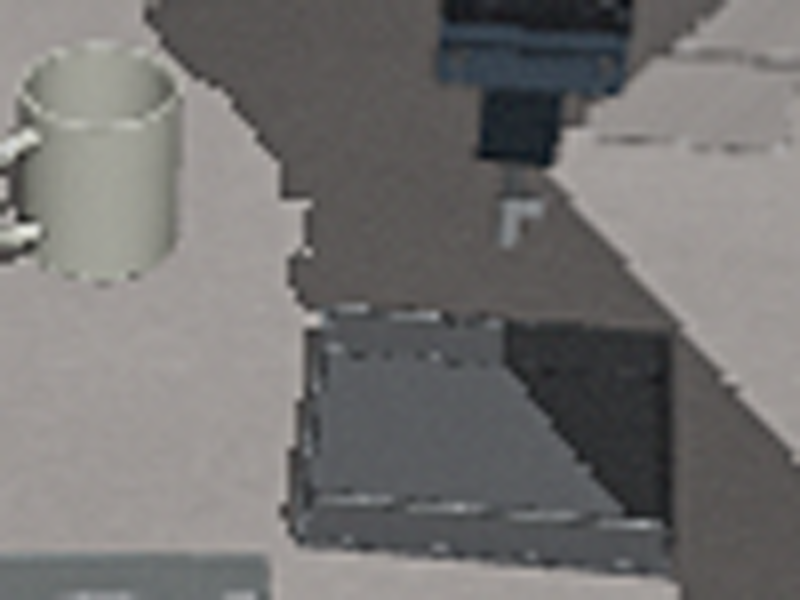

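View pics/sl5.png

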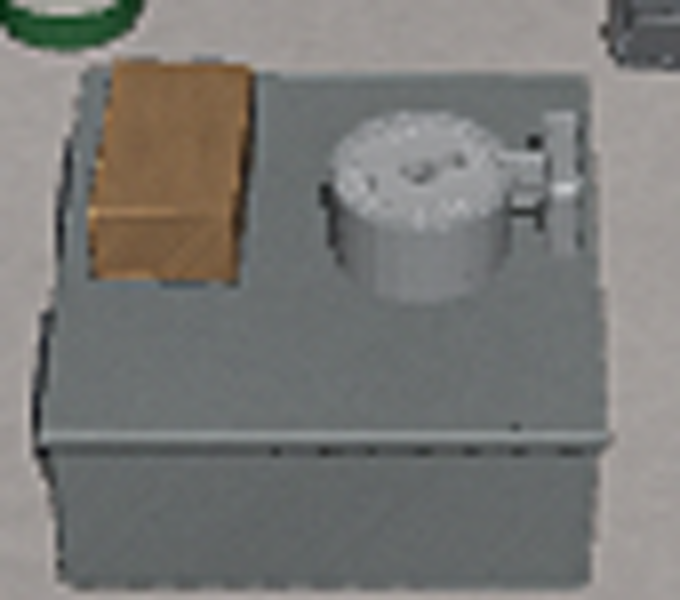

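View pics/tl5.png

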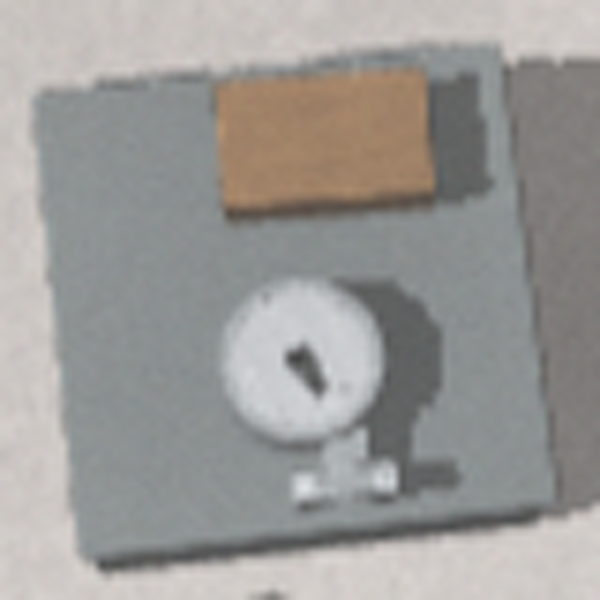

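The key hangs straight and the keyhole's cut is visible in the empty lock. Now I'll set the key down in the tray and compare the bolt with the first picture.

```bash
python3 - <<'E'
from h import *
p=px("side",235+508/8,105+245/8,.125);print("foot approx",p)
arm.move_l([.444,-.3125,.060],feed=.1); st()
for z in (.057,.055,.053,.052,.051):
    arm.move_l([.444,-.3125,z],feed=.03); F,M=rd(); print(z,np.round(F,2))
    if F[2]>1.5: break
arm.grip(.02); arm.sleep(.3); arm.grip(.05); st()
crop("side",235,105,100,75,8,"st2")
a=cv2.imread("pics/sl0.png")[80:280,420:620];b=cv2.imread("pics/sl5.png")[80:280,420:620]
c=cv2.imread("pics/tl0.png")[380:580,250:450];d=cv2.imread("pics/tl5.png")[380:580,250:450]
cv2.imwrite("pics/cmp2.png",cv2.resize(np.vstack([np.hstack([a,b]),np.hstack([c,d])]),None,fx=1.5,fy=1.5))
E
```

```text
foot approx [ 0.44207334 -0.30405625  0.125     ]
 t31.07 p [ 444.28 -312.72   60.52] F [ 0.39 -0.11 -0.59] M [ 0.01   0.047 -0.001] w9.95 j6 48.6
0.057 [-0.33 -0.18 -0.56]
0.055 [ 0.31  0.08 -0.22]
0.053 [ 0.18 -0.32 -0.2 ]
0.052 [ 0.17  0.9  -0.12]
0.051 [-0.06  0.11 -0.2 ]
 t33.80 p [ 443.98 -312.49   50.98] F [0.13 0.56 0.98] M [ 0.034  0.047 -0.015] w50.08 j6 48.6
```

View pics/st2.png

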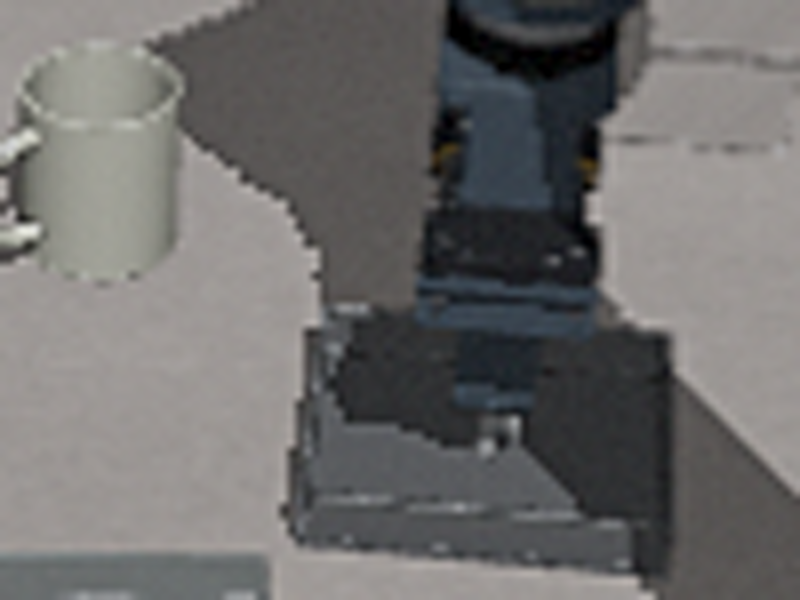

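View pics/cmp2.png

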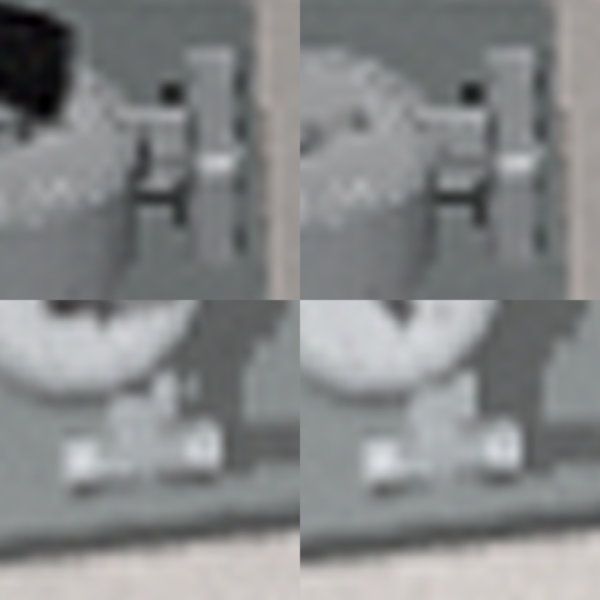

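```bash
python3 - <<'E'
from h import *
arm.grip(.09)
arm.move_l([.444,-.3125,.16],feed=.08)
arm.move_to([.35,-.50,.25],R(-90)); arm.sleep(.3);st()
crop("side",235,105,100,75,8,"st3")
crop("top",310,195,80,75,8,"tt3")
cv2.imwrite("pics/top9.png",cv2.resize(arm.snapshot("top")[:,:,::-1],(800,600)))
E
```

```text
t37.33 p [ 350.6 -499.2  249.7] F [ 0.73  0.2  -0.65] M [ 0.056  0.039 -0.002] w90.06 j6 29.4
```

View pics/st3.png

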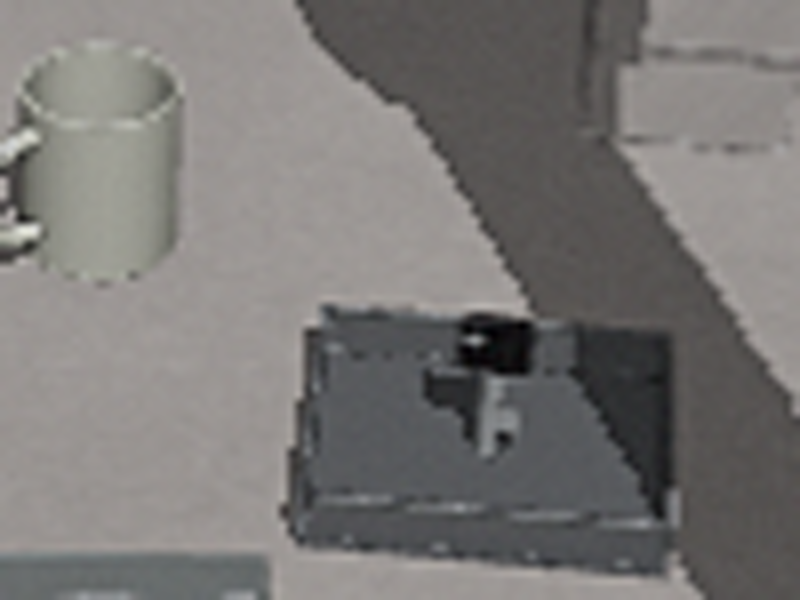

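View pics/tt3.png

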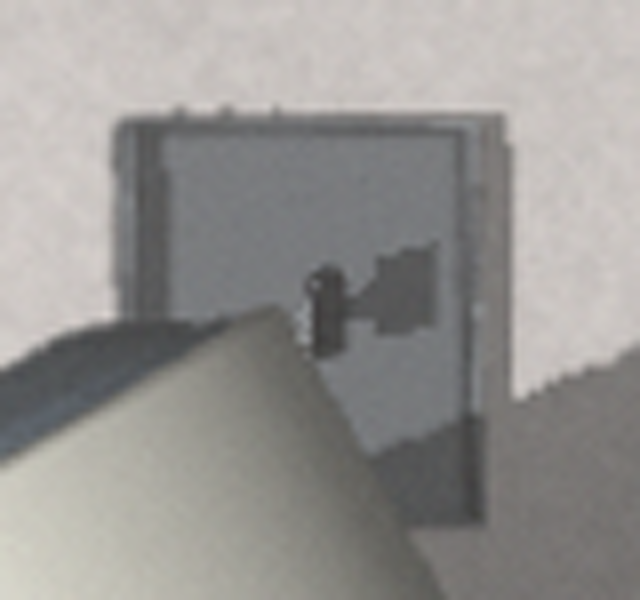

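View pics/top9.png

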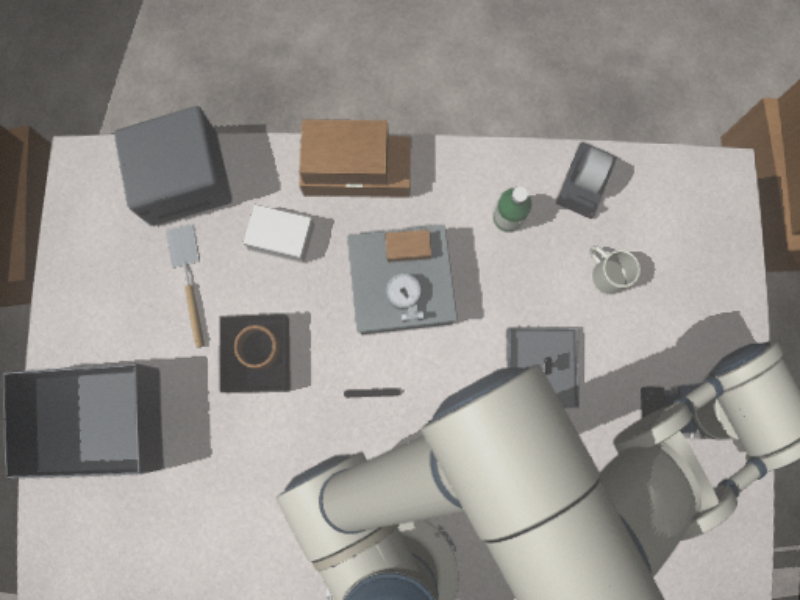

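The key stands upright near the tray's centre, with the head at about (497,343) in the side crop. At about 67 mm the head is under the 80 mm limit. The bystanders are unmoved and the gripper is clear, so I'm handing in.

```bash
python3 - <<'E'
from h import *
arm.sign_off(); st()
E
```

```text
the job is handed in; nothing more can be done
the job is handed in; nothing more can be done
```

I unlocked the box, took the key out and left it standing in the grey key tray. I handed the job in at about 37 s of the 72 s allowed; sign-off gives no verdict.

- **Drawing the bolt:** I turned the key anticlockwise about 108° in small steps. It met the bolt's pin at about 70° of turn. From about 104° (roughly 1.45 rad from the lock's front) the force rose, which fits the bolt reaching its stop. The wrist force peaked at about 8 N, against the 25 N limit.
- **Finding the way out:** With a light upward pull of about 4 N while turning back, the lug dropped into the cut at about 56°. I centred it at 49.5° and lifted; the force stayed at or below about 1.5 N all the way out.
- **Last checks:** The key stands upright near the middle of the tray, released, with its head about 67 mm above the bench. None of the bystanders looks moved in the pictures, and the arm is clear of everything.
- **Not confirmed by camera:** The keep hides the bolt, so the pictures could not show how far it had moved. That it is fully drawn rests on the force and angle readings. The twist reading at the key was also weak and noisy while the bolt slid, so I relied on the sideways force instead.

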